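Fit the handles to a shower valve and pump-test it

ROBOT

A 6-joint arm with a two-finger parallel gripper is mounted at the origin on the work surface. World frame = base frame: x ahead of the robot, y to its left, z up, the work surface at z = 0. Lengths are in m, angles in rad, forces in N, time in s.
With the tool pointing down it reaches from about 0.275 to 0.725 m from the base axis. Payload 15.9 kg.
Tool frame: the origin (TCP) lies at the very end of the fingers, on their centre line; the grasp point (between the pads) lies robot.tcp_to_grasp behind it (robot.tcp_to_grasp is the distance from the TCP to the grasp point, in m); z points along the fingers, y is the line along which they close (so a half turn about z gives the same grasp; the last joint's range is limited). The gripper opens to 85 mm and grips with 20 to 120 N. Pads are 22 mm wide; open, the fingers measure 114 mm over their backs; the gripper's body (76 mm by 85 mm) begins 54 mm behind the grasp point. The pads swing forward as they close: fully open they stand 13 mm farther back than shut.
Start: joints at [-1.282, 0.213, -0.034, 1.323, 0, 1.571], TCP at [0.142, -0.479, 0.231] pointing down, gripper open.
Joint ranges: [-2.98, 2.98], [-0.74, 1.72], [-1.14, 1.35], [-2.1, 2.04], [-1.57, 1.44], [-3.14, 3.14]. Speed limits (rad/s): [1.89, 1.89, 2.39, 2.57, 3.14, 3.14].

INTERFACE

Orientations are given as a 3x3 rotation matrix whose columns are the frame's x, y, z axes.
In Python, from plant import robot gives the robot as it stands.
- The arm moves only by the tool carry_out, never from a script. Its argument "targets" is one flat list of numbers, 4 for each row, row after row: the shift along the tool's x, y, z in m, then the turn about the tool's z in degrees. In form: [x, y, z, yaw, x, y, z, yaw, ...]. A call has exactly 8 rows; each row is the pose to reach, as a shift and turn from the pose commanded when the call began, along the tool's axes at that moment; what a row does not reach only later rows make up. A row lasts 1/8 s, in which the tool goes at most 62.5 mm and 10.7 degrees, less where a joint would pass 70% of its speed; a pose out of reach is approached as far as the arm can. A call with a gripper value outside its range is refused whole. "jaw" is the closure, from -1 (fully open) to 1 (shut), set as the call begins (left out, the last holds). The fingers move at their own pace and stop on an object; the grip force is fixed at half the most. Time passes only in rows, so rows that repeat a pose let the fingers close, or fill a call up. It gives the time, the measured TCP pose, the force, the opening and the grip force at its end, in the units of the state.
- robot.sense(): the state, without advancing time (a new reading comes with each control period).
- robot.read_camera(name): name is "scene" or "side" or "wrist"; returns a dict with "pixels" (480x640x3 uint8, red, green, blue), "intrinsics" (3x3 intrinsics, pixels), "k1" (the pictures are not rectified: a ray, as slopes to the right and down, at radius r is drawn at 1 + k1 r^2 times it, then the intrinsics apply), "world_from_camera" (4x4, takes a point from camera to world coordinates); the wrist camera has in their place "hand_eye" (4x4, takes a point from camera to tool coordinates, whose origin is the TCP and whose axes are the flange's). Camera axes: x right, y down, z forward; pixel columns grow to the right and rows downward; lengths in m; the calibration is good to about 2 mm. A picture is of the moment at which its call begins: read the wrist's pose just before it. There is no depth.
- robot.finish_job(): hands the job in; it is judged then, once.
The state is a dict: "t": time; "joints": joint angles; "joint_velocities": joint speeds; "joint_efforts": joint torques, N m; "ee_pos": TCP position; "tool_rot": TCP orientation; "contact_force": force on the tool from outside, world axes, zero at the start; "ft_torque": the same for the moment, N m; "width": finger opening in m; "gripper_force": force on a finger pad.
Only numpy, scipy, OpenCV 4.12 (cv2) and the standard library are available. Lean on these libraries where they do the work, as an engineer would, in place of code of your own. Each camera call takes 0.05 s, during which the arm holds its last target. There are 200 camera calls.

TASK

Fit every loose lever handle that is there onto a spindle of the shower valve, bore matched to the spindle's flat and pushed fully home, and turn each fitted handle clockwise to its stop so that its valve is shut; a spindle left without a handle serves a blanked-off outlet and stays as it is. Shut the pump's release tap too, then give the test pump four full strokes, lever all the way down and all the way back up each time, and finally open the release tap fully to let the pressure off. Leave the light switch and the other things on the stool top where they are.

Things in the scene. Friction and masses are not known exactly. Their poses are not given: they have to be found in the camera images.
- handle1_mid (a point): chromed lever handle, loose, upright, bore down (2 or 3 present, all alike). Heavy hub 48 mm across, 28 high; on it a bar 18 thick, 30 high, 80 long. Bar's long end (pointer, black dot on top) reaches 55 mm from the bore axis, short end 25. D bore from below, 28 deep, diameter 25.8, flat 6.4 mm from the axis on the pointer's side. 160 g. Point: on the bore axis, 29 mm above the underside; x to the pointer, z up
- handle2_mid (a point): chromed lever handle, loose, upright, bore down (2 or 3 present, all alike). Heavy hub 48 mm across, 28 high; on it a bar 18 thick, 30 high, 80 long. Bar's long end (pointer, black dot on top) reaches 55 mm from the bore axis, short end 25. D bore from below, 28 deep, diameter 25.8, flat 6.4 mm from the axis on the pointer's side. 160 g. Point: on the bore axis, 29 mm above the underside; x to the pointer, z up
- handle3_mid (a point): chromed lever handle, loose, upright, bore down (2 or 3 present, all alike). Heavy hub 48 mm across, 28 high; on it a bar 18 thick, 30 high, 80 long. Bar's long end (pointer, black dot on top) reaches 55 mm from the bore axis, short end 25. D bore from below, 28 deep, diameter 25.8, flat 6.4 mm from the axis on the pointer's side. 160 g. Point: on the bore axis, 29 mm above the underside; x to the pointer, z up
- valve1_spindle (a point): right-hand (seen from the robot) of three steel spindles standing in a row, 110 mm apart, on the brass valve. Diameter 24 mm, one flat 5.5 mm from the axis; 24 mm long above the brass shoulder where the hub rests; tip bevelled 5 mm high, 2.4 mm in. Point: centre of the tip, 96 mm above the table; x points square out of the flat (the pointer must look this way), z up. A handle fully home has its point 5 mm above this one
- valve1 (a joint): turn of the right-hand spindle, rad: 0 = shut, at its stop (flat and pointer look across the valve, away from the robot); grows anticlockwise from above to 1.45 = open. 0.05 N m of friction holds it anywhere. A handle has up to 0.3 rad of play on it, so turn about 0.3 rad past the nominal shut direction; below 0.12 counts as shut
- valve2_spindle (a point): middle (seen from the robot) of three steel spindles standing in a row, 110 mm apart, on the brass valve. Diameter 24 mm, one flat 5.5 mm from the axis; 24 mm long above the brass shoulder where the hub rests; tip bevelled 5 mm high, 2.4 mm in. Point: centre of the tip, 96 mm above the table; x points square out of the flat (the pointer must look this way), z up. A handle fully home has its point 5 mm above this one
- valve2 (a joint): turn of the middle spindle, rad: 0 = shut, at its stop (flat and pointer look across the valve, away from the robot); grows anticlockwise from above to 1.45 = open. 0.05 N m of friction holds it anywhere. A handle has up to 0.3 rad of play on it, so turn about 0.3 rad past the nominal shut direction; below 0.12 counts as shut
- valve3_spindle (a point): left-hand (seen from the robot) of three steel spindles standing in a row, 110 mm apart, on the brass valve. Diameter 24 mm, one flat 5.5 mm from the axis; 24 mm long above the brass shoulder where the hub rests; tip bevelled 5 mm high, 2.4 mm in. Point: centre of the tip, 96 mm above the table; x points square out of the flat (the pointer must look this way), z up. A handle fully home has its point 5 mm above this one
- valve3 (a joint): turn of the left-hand spindle, rad: 0 = shut, at its stop (flat and pointer look across the valve, away from the robot); grows anticlockwise from above to 1.45 = open. 0.05 N m of friction holds it anywhere. A handle has up to 0.3 rad of play on it, so turn about 0.3 rad past the nominal shut direction; below 0.12 counts as shut
- tap_wing (a point): release tap of the pump: steel wing on a vertical stem, on the copper pipe between valve and pump, 100 mm to the left of the left-hand spindle. Wing 64 mm long, 12 thick, 28 high, centred on its axis of turning. Point: middle of the wing, about 88 mm above the table; x along the wing, z up
- release_tap (a joint): turn of the release tap, rad: 0 = shut (wing across the pipe), grows anticlockwise seen from above, 1.5 = fully open (wing along the pipe). About 0.06 N m of friction; it stays where it is left. Below 0.15 counts as shut, above 1.2 as open
- lever_grip (a point): middle of the top face of the rubber grip (110 mm long, 32 wide, 22 thick) of the lever on the grey hand test pump at the left end of the board. 220 mm from the pivot; about 265 mm above the table when up, 113 when down; the free end points to the robot. Frame: -x along the lever to its free end, z out of the top face
- lever_pivot (a point): pivot of the pump lever, 168 mm above the table, at the pump's far end; it turns about this frame's y, which is level and runs along the valve's body, to the left; -x points along the lever; the grip's top face lies 11 mm off the line through the pivot
- pump_lever (a joint): how far the pump lever is pressed down, rad: 0 = fully up, 0.40 above level, where its spring returns it when let go; 0.70 = fully down on its stop, 0.30 below level. Pressing at the grip takes about 3 N at the top, 11 N at the bottom. A full stroke goes beyond 0.62 and back below 0.08
- light_switch (a joint): toggle of the grey waterproof switch box (90 x 90 x 50 mm, black toggle on top, at the far left): 0 as it is; leave it alone
- soap_box: closed white flip-lid soap box, 110 x 75 x 41 mm, at the left; origin under its middle. Not part of the job
- mug: red ceramic mug, 82 mm across, 95 mm tall, at the right; origin under its middle. Not part of the job
- clip_tray: clear acrylic tray with hair clips, 170 x 100 x 30 mm, at the right; origin under its middle. Not part of the job
- wrench: steel wrench 200 mm long lying at the far right. Not part of the job
- tape_roll: roll of white thread tape, 60 mm across, 15 mm thick, lying near the pump; origin under its middle. Not part of the job
- grease_pot: low jar of grease with black cap, 68 mm across, about 50 mm tall, at the left; origin under its middle. Not part of the job
- shampoo: white shampoo bottle, 64 mm across, 170 mm tall, beyond the valve; origin under its middle. Not part of the job
Things that resemble listed ones, but are neither listed nor needed, are in the scene too. Leave any pink or purple look-alike of the part that bears handle3_mid alone. What is shaped like the part that bears handle1_mid but purple is not meant.

How it is judged:
On the way, in this order (a step that is already met when the one before it is completed fails the run):
1. every handle that is there sits fully home on a valve spindle, each of those valves is turned shut, and the release tap is shut (((horizontal distance between handle1_mid and valve1_spindle below 0.004 m and z of handle1_mid in the frame of valve1_spindle between 0 and 0.008 m and angle between handle1_mid's own z axis and vertical below 0.12 rad and angle between the x axis of handle1_mid and the x axis of valve1_spindle, either way round below 0.4 rad and value of joint valve1 below 0.12 rad) or (horizontal distance between handle1_mid and valve2_spindle below 0.004 m and z of handle1_mid in the frame of valve2_spindle between 0 and 0.008 m and angle between handle1_mid's own z axis and vertical below 0.12 rad and angle between the x axis of handle1_mid and the x axis of valve2_spindle, either way round below 0.4 rad and value of joint valve2 below 0.12 rad) or (horizontal distance between handle1_mid and valve3_spindle below 0.004 m and z of handle1_mid in the frame of valve3_spindle between 0 and 0.008 m and angle between handle1_mid's own z axis and vertical below 0.12 rad and angle between the x axis of handle1_mid and the x axis of valve3_spindle, either way round below 0.4 rad and value of joint valve3 below 0.12 rad)) and ((horizontal distance between handle2_mid and valve1_spindle below 0.004 m and z of handle2_mid in the frame of valve1_spindle between 0 and 0.008 m and angle between handle2_mid's own z axis and vertical below 0.12 rad and angle between the x axis of handle2_mid and the x axis of valve1_spindle, either way round below 0.4 rad and value of joint valve1 below 0.12 rad) or (horizontal distance between handle2_mid and valve2_spindle below 0.004 m and z of handle2_mid in the frame of valve2_spindle between 0 and 0.008 m and angle between handle2_mid's own z axis and vertical below 0.12 rad and angle between the x axis of handle2_mid and the x axis of valve2_spindle, either way round below 0.4 rad and value of joint valve2 below 0.12 rad) or (horizontal distance between handle2_mid and valve3_spindle below 0.004 m and z of handle2_mid in the frame of valve3_spindle between 0 and 0.008 m and angle between handle2_mid's own z axis and vertical below 0.12 rad and angle between the x axis of handle2_mid and the x axis of valve3_spindle, either way round below 0.4 rad and value of joint valve3 below 0.12 rad)) and ((horizontal distance between handle3_mid and valve1_spindle below 0.004 m and z of handle3_mid in the frame of valve1_spindle between 0 and 0.008 m and angle between handle3_mid's own z axis and vertical below 0.12 rad and angle between the x axis of handle3_mid and the x axis of valve1_spindle, either way round below 0.4 rad and value of joint valve1 below 0.12 rad) or (horizontal distance between handle3_mid and valve2_spindle below 0.004 m and z of handle3_mid in the frame of valve2_spindle between 0 and 0.008 m and angle between handle3_mid's own z axis and vertical below 0.12 rad and angle between the x axis of handle3_mid and the x axis of valve2_spindle, either way round below 0.4 rad and value of joint valve2 below 0.12 rad) or (horizontal distance between handle3_mid and valve3_spindle below 0.004 m and z of handle3_mid in the frame of valve3_spindle between 0 and 0.008 m and angle between handle3_mid's own z axis and vertical below 0.12 rad and angle between the x axis of handle3_mid and the x axis of valve3_spindle, either way round below 0.4 rad and value of joint valve3 below 0.12 rad)) and value of joint release_tap below 0.15 rad), for 0.2 s.
2. the pump lever is pressed fully down, first stroke, with the release tap shut (value of joint pump_lever above 0.62 rad and value of joint release_tap below 0.15 rad), for 0.05 s.
3. the pump lever is back fully up, first stroke (value of joint pump_lever below 0.08 rad and value of joint release_tap below 0.15 rad), for 0.05 s.
4. the pump lever is pressed fully down, second stroke, with the release tap shut (all of step 2), for 0.05 s.
5. the pump lever is back fully up, second stroke (all of step 3), for 0.05 s.
6. the pump lever is pressed fully down, third stroke, with the release tap shut (all of step 4), for 0.05 s.
7. the pump lever is back fully up, third stroke (all of step 5), for 0.05 s.
8. the pump lever is pressed fully down, fourth stroke, with the release tap shut (all of step 6), for 0.05 s.
9. the pump lever is back fully up, fourth stroke (all of step 7), for 0.05 s.
10. the release tap is open again (value of joint release_tap above 1.2 rad), for 0.2 s.
At the end, for the whole second after the job is handed in: Every handle present is upright and fully home (within 3 mm of height, 4 mm of centre) on a spindle whose valve is shut (below 0.12 rad) and is at rest, the release tap is open (above 1.2 rad) and the pump lever is fully up (below 0.08 rad) (((horizontal distance between handle1_mid and valve1_spindle below 0.004 m and z of handle1_mid in the frame of valve1_spindle between 0 and 0.008 m and angle between handle1_mid's own z axis and vertical below 0.12 rad and angle between the x axis of handle1_mid and the x axis of valve1_spindle, either way round below 0.4 rad and value of joint valve1 below 0.12 rad) or (horizontal distance between handle1_mid and valve2_spindle below 0.004 m and z of handle1_mid in the frame of valve2_spindle between 0 and 0.008 m and angle between handle1_mid's own z axis and vertical below 0.12 rad and angle between the x axis of handle1_mid and the x axis of valve2_spindle, either way round below 0.4 rad and value of joint valve2 below 0.12 rad) or (horizontal distance between handle1_mid and valve3_spindle below 0.004 m and z of handle1_mid in the frame of valve3_spindle between 0 and 0.008 m and angle between handle1_mid's own z axis and vertical below 0.12 rad and angle between the x axis of handle1_mid and the x axis of valve3_spindle, either way round below 0.4 rad and value of joint valve3 below 0.12 rad)) and ((horizontal distance between handle2_mid and valve1_spindle below 0.004 m and z of handle2_mid in the frame of valve1_spindle between 0 and 0.008 m and angle between handle2_mid's own z axis and vertical below 0.12 rad and angle between the x axis of handle2_mid and the x axis of valve1_spindle, either way round below 0.4 rad and value of joint valve1 below 0.12 rad) or (horizontal distance between handle2_mid and valve2_spindle below 0.004 m and z of handle2_mid in the frame of valve2_spindle between 0 and 0.008 m and angle between handle2_mid's own z axis and vertical below 0.12 rad and angle between the x axis of handle2_mid and the x axis of valve2_spindle, either way round below 0.4 rad and value of joint valve2 below 0.12 rad) or (horizontal distance between handle2_mid and valve3_spindle below 0.004 m and z of handle2_mid in the frame of valve3_spindle between 0 and 0.008 m and angle between handle2_mid's own z axis and vertical below 0.12 rad and angle between the x axis of handle2_mid and the x axis of valve3_spindle, either way round below 0.4 rad and value of joint valve3 below 0.12 rad)) and ((horizontal distance between handle3_mid and valve1_spindle below 0.004 m and z of handle3_mid in the frame of valve1_spindle between 0 and 0.008 m and angle between handle3_mid's own z axis and vertical below 0.12 rad and angle between the x axis of handle3_mid and the x axis of valve1_spindle, either way round below 0.4 rad and value of joint valve1 below 0.12 rad) or (horizontal distance between handle3_mid and valve2_spindle below 0.004 m and z of handle3_mid in the frame of valve2_spindle between 0 and 0.008 m and angle between handle3_mid's own z axis and vertical below 0.12 rad and angle between the x axis of handle3_mid and the x axis of valve2_spindle, either way round below 0.4 rad and value of joint valve2 below 0.12 rad) or (horizontal distance between handle3_mid and valve3_spindle below 0.004 m and z of handle3_mid in the frame of valve3_spindle between 0 and 0.008 m and angle between handle3_mid's own z axis and vertical below 0.12 rad and angle between the x axis of handle3_mid and the x axis of valve3_spindle, either way round below 0.4 rad and value of joint valve3 below 0.12 rad)) and value of joint release_tap above 1.2 rad and value of joint pump_lever below 0.08 rad and linear speed of each of handle1, handle2, handle3 below 0.03 m/s); the robot touches nothing.
It fails at once if one of the other things on the stool top is pushed more than 5 cm from its place (distance of any of soap_box, mug, clip_tray, wrench, tape_roll, grease_pot, shampoo from where it was at the start of the episode above 0.05 m).
It fails at once if the mug, the shampoo bottle or the grease pot is tipped over (angle between any of mug, shampoo, grease_pot's own z axis and vertical above 0.6 rad).
It fails at once if the shelf light's switch is thrown (value of joint light_switch above 0.35 rad).
Of handle1, handle2, handle3 only 2 to 3 are there at a start; the rules pass over those that are not, and their reading is None.
At some moment in a run one of handle1, handle2, handle3 may be knocked a few centimetres aside while the robot is not near it.
It also fails if it takes over 208 s, if anything falls off the work surface, if the arm or the gripper's body presses on something with over 40 N, if the wrist force passes 120 N, or if a joint passes its speed limit or range.

## Working session

There is one attempt and no reset: what is moved stays moved. The work goes in short steps, Python scripts to look and compute and a tool call to move; the robot and the scene stay as the last step left them, time stands still between calls to the robot, and variables do not carry over. Pictures are saved under pics/ and viewed, at most 14 in all, crops included, and the job is handed in when it is done.

Besides the shell and the picture viewer there is one more tool, called after "Emit:" as name(argument=value, ...) on one line, values as JSON. carry_out: Moves the arm, as the interface text tells. Its arguments: {"type":"object","properties":{"targets":{"type":"array"},"jaw":{"type":"number"}},"required":["targets"]}

```bash
ls; mkdir -p pics
cat > h.py <<'E'
import numpy as np, cv2
from plant import robot
def shot(name):
    s=robot.sense(); c=robot.read_camera(name)
    c['s']=s
    if 'world_from_camera' in c: c['T']=np.array(c['world_from_camera'])
    else:
        B=np.eye(4);B[:3,:3]=s['tool_rot'];B[:3,3]=s['ee_pos'];c['T']=B@np.array(c['hand_eye'])
    c['K']=np.array(c['intrinsics'],float)
    return c
def save(c,fn,crop=None,scale=1):
    im=cv2.cvtColor(c['pixels'],cv2.COLOR_RGB2BGR)
    if crop: x0,y0,x1,y1=crop; im=im[y0:y1,x0:x1]
    if scale!=1: im=cv2.resize(im,None,fx=scale,fy=scale,interpolation=cv2.INTER_CUBIC)
    cv2.imwrite('pics/'+fn,im)
def ray(c,u,v):
    K=c['K'];d=np.array([(u-K[0,2])/K[0,0],(v-K[1,2])/K[1,1]]);s=d.copy()
    for _ in range(20): s=d/(1+c['k1']*(s@s))
    r=c['T'][:3,:3]@np.array([s[0],s[1],1]); return c['T'][:3,3],r
def onz(c,u,v,z):
    o,r=ray(c,u,v); return o+r*(z-o[2])/r[2]
def proj(c,p):
    q=np.linalg.inv(c['T'])@np.append(p,1); s=q[:2]/q[2]; s=s*(1+c['k1']*(s@s)); K=c['K']
    return np.array([K[0,0]*s[0]+K[0,2],K[1,1]*s[1]+K[1,2]])
E
python3 - <<'E'
from h import *
print(robot.tcp_to_grasp)
for n in('scene','side'):
    c=shot(n);save(c,n+'0.png');print(n,c['T'].round(3),c['K'].round(1),c['k1'])
c=shot('wrist');print(np.array(c['hand_eye']).round(3),c['k1']);s=robot.sense();print(s['t'],s['tool_rot'],s['contact_force'],s['width'])
E
```

```text
pics
0.0187
scene [[ 0.537  0.627 -0.565  1.515]
 [ 0.844 -0.386  0.373 -0.57 ]
 [ 0.015 -0.677 -0.736  1.398]
 [ 0.     0.     0.     1.   ]] [[517.5   0.  315.3]
 [  0.  517.5 241.5]
 [  0.    0.    1. ]] 0.039332174582238456
side [[ 0.7   -0.411  0.584 -0.325]
 [-0.714 -0.388  0.582 -0.821]
 [-0.013 -0.825 -0.566  1.015]
 [ 0.     0.     0.     1.   ]] [[435.2   0.  329.2]
 [  0.  435.2 239.5]
 [  0.    0.    1. ]] -0.045118588995283836
[[ 0.001 -0.958 -0.286  0.073]
 [ 1.     0.001  0.     0.001]
 [ 0.    -0.286  0.958 -0.143]
 [ 0.     0.     0.     1.   ]] -0.05755055404906956
0.15 [[ 9.58594215e-01  2.84775460e-01 -2.60217123e-04]
 [ 2.84775578e-01 -9.58593875e-01  8.07570184e-04]
 [-1.94663699e-05 -8.48235589e-04 -9.99999640e-01]] [ 0.07093167 -0.00353476 -0.27754868] 0.08528431833798955
```

View pics/scene0.png

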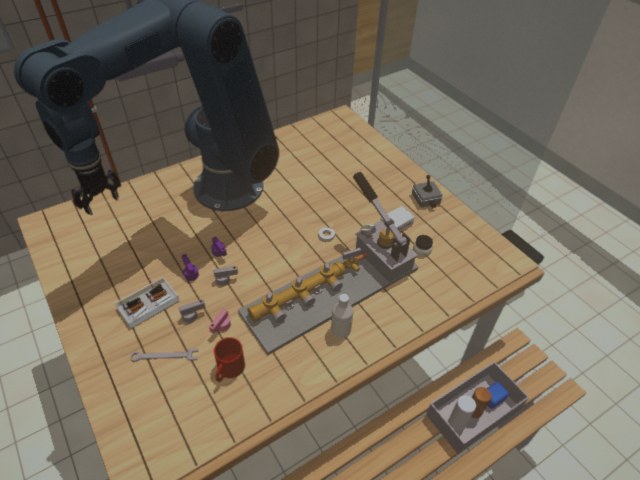

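View pics/side0.png

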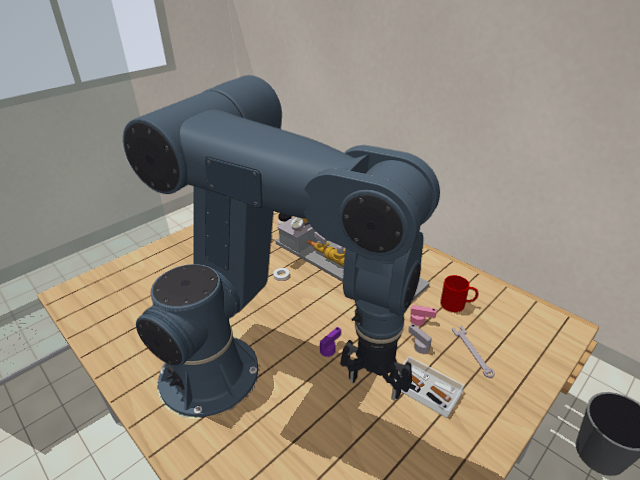

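Run:
```python
from h import *
c=shot('scene');save(c,'s1.png',(120,170,450,380),2.4)
for n,u,v,z in [('hA',225,268,.05),('hB',191,307,.05),('sp1',269,297,.096),('sp2',298,282,.096),('sp3',326,266,.096),('tap',352,256,.088),('grip',366,187,.265),('pumpend',403,245,.168)]:
    print(n,onz(c,u,v,z).round(3))
```

```text
hA [ 0.423 -0.212  0.05 ]
hB [ 0.511 -0.372  0.05 ]
sp1 [ 0.638 -0.159  0.096]
sp2 [ 0.635 -0.052  0.096]
sp3 [0.626 0.06  0.096]
tap [0.63  0.162 0.088]
grip [0.527 0.276 0.265]
pumpend [0.732 0.284 0.168]
```

View pics/s1.png

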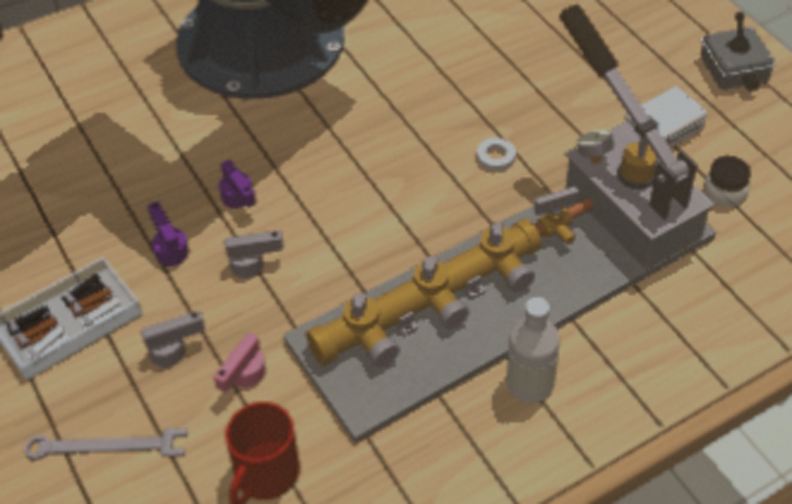

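Emit:
carry_out(targets=[0.04,-0.022,0,-10.5,0.085,-0.044,0,-21,0.13,-0.066,0,-31.5,0.173,-0.088,0,-42,0.216,-0.11,0,-52.5,0.26,-0.132,0,-63,0.3,-0.154,0,-73.5,0.345,-0.176,0,-84], jaw=-1)

```text
t: 1.2
ee_pos: [0.4238, -0.2111, 0.2313]
tool_rot: [[-0.189, 0.982, 0.0], [0.982, 0.189, -0.0], [-0.0, -0.0, -1.0]]
contact_force: [-0.1, -2.1, -0.4]
width: 0.0854
gripper_force: 0.0
```

Emit:
carry_out(targets=[0,0,0,-10.5,0,0,0,-21,0,0,0,-31.5,0,0,0,-42,0,0,0,-52.5,0,0,0,-63,0,0,0,-73.5,0,0,0,-84])

```text
t: 2.2
ee_pos: [0.4229, -0.2123, 0.2312]
tool_rot: [[-0.996, -0.085, -0.0], [-0.085, 0.996, 0.0], [0.0, 0.0, -1.0]]
contact_force: [-0.1, -0.1, 0.3]
width: 0.0856
gripper_force: 0.0
```

Emit:
carry_out(targets=[0,0,0,-10.5,0,0,0,-21,0,0,0,-31.5,0,0,0,-42,0,0,0,-52.5,0,0,0,-63,0,0,0,-73.5,0,0,0,-84])

```text
t: 3.2
ee_pos: [0.4229, -0.2123, 0.2312]
tool_rot: [[-0.019, -1.0, -0.0], [-1.0, 0.019, 0.0], [-0.0, 0.0, -1.0]]
contact_force: [-0.4, 0.3, 0.4]
width: 0.0856
gripper_force: 0.0
```

Run:
```python
from h import *
c=shot('wrist');save(c,'w1.png');s=c['s'];print(s['t'],np.round(s['ee_pos'],3),np.round(s['tool_rot'],3),np.round(s['joints'],2),s['contact_force'])
```

```text
3.2 [ 0.423 -0.212  0.231] [[-0.019 -1.    -0.   ]
 [-1.     0.019  0.   ]
 [-0.     0.    -1.   ]] [-0.47  0.16 -0.1   1.31  0.   -2.02] [-0.42418307  0.29609523  0.39957455]
```

View pics/w1.png

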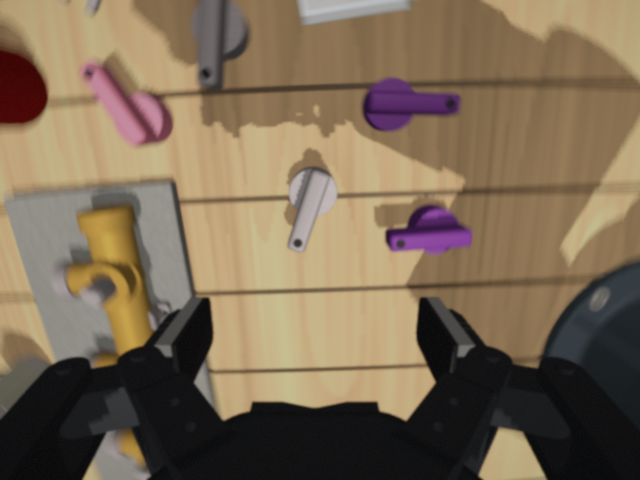

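```bash
cat >> h.py <<'E'
def rel(c,p,th=None):
    """shift in tool axes to put TCP at p; yaw (deg) to bring tool x to world angle th(deg)"""
    s=robot.sense() if c is None else c['s'];R=np.array(s['tool_rot']);d=R.T@(np.array(p)-s['ee_pos'])
    cur=np.degrees(np.arctan2(R[1,0],R[0,0]));y=None if th is None else -((th-cur+180)%360-180)
    return d.round(4),None if y is None else round(y,1)
def bar(c,tip,back,z):
    a=onz(c,*tip,z);b=onz(c,*back,z);L=np.linalg.norm(a-b);u=(a-b)/L
    return b+u*L*25/80,L,np.degrees(np.arctan2(u[1],u[0]))
E
python3 - <<'E'
from h import *
c=shot('wrist')
for tip,back in [((297,250),(318,171)),((207,89),(214,-10))]:
    p,L,a=bar(c,tip,back,.058);print(p.round(4),L.round(4),a.round(1))
p,L,a=bar(c,(297,250),(318,171),.058);print(rel(c,[p[0],p[1],.15],a-180))
print('sp1',onz(c,97,289,.096))
E
```

```text
[ 0.4257 -0.2301  0.058 ] 0.0769 74.6
[ 0.5052 -0.3754  0.058 ] 0.0762 81.5
(array([ 0.0179, -0.003 ,  0.0812]), np.float64(14.8))
sp1 [ 0.61658126 -0.15671657  0.096     ]
```

Emit:
carry_out(targets=[0.002,0,0.01,2,0.005,-0.001,0.02,4,0.008,-0.001,0.035,7,0.012,-0.002,0.05,10,0.015,-0.002,0.065,13,0.018,-0.003,0.08,15,0.018,-0.003,0.08,15,0.018,-0.003,0.08,15])

```text
t: 4.3
ee_pos: [0.4256, -0.2304, 0.1516]
tool_rot: [[-0.283, -0.959, 0.0], [-0.959, 0.283, -0.0], [0.0, -0.0, -1.0]]
contact_force: [-0.2, 0.3, -0.1]
width: 0.0855
gripper_force: 0.0
```

Run:
```python
from h import *
c=shot('wrist');save(c,'w2.png')
```

```text
(no output)
```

View pics/w2.png

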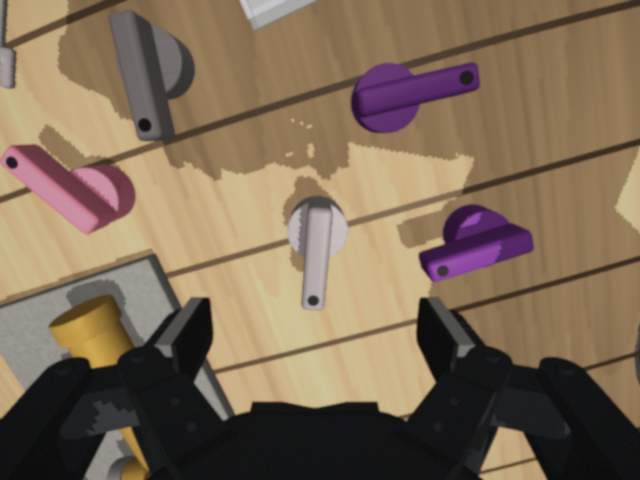

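Run:
```python
from h import *
c=shot('wrist')
p,L,a=bar(c,(314,309),(319,203),.058);print(p.round(4),L.round(4),a.round(1),rel(c,[p[0],p[1],.033],a-180))
p,L,a=bar(c,(159,139),(123,12),.058);print(p.round(4),L.round(4),a.round(1))
```

```text
[ 0.4234 -0.232   0.058 ] 0.0809 71.2 (array([0.0022, 0.0019, 0.1188]), np.float64(2.4))
[ 0.4995 -0.3807  0.058 ] 0.0782 84.7
```

Emit:
carry_out(targets=[0.002,0.002,0.02,2.4,0.002,0.002,0.04,2.4,0.002,0.002,0.06,2.4,0.002,0.002,0.08,2.4,0.002,0.002,0.1,2.4,0.002,0.002,0.112,2.4,0.002,0.002,0.118,2.4,0.002,0.002,0.118,2.4])

```text
t: 5.4
ee_pos: [0.4231, -0.2318, 0.0334]
tool_rot: [[-0.323, -0.946, 0.0], [-0.946, 0.323, -0.0], [0.0, -0.0, -1.0]]
contact_force: [-0.7, 0.1, 0.4]
width: 0.0855
gripper_force: 0.0
```

Emit:
carry_out(targets=[0,0,0,0,0,0,0,0,0,0,0,0,0,0,0,0,0,0,0,0,0,0,0,0,0,0,0,0,0,0,0,0], jaw=1)

```text
t: 6.4
ee_pos: [0.4232, -0.2318, 0.0336]
tool_rot: [[-0.323, -0.946, 0.0], [-0.946, 0.323, -0.0], [0.0, -0.0, -1.0]]
contact_force: [-1.9, 0.8, 5.3]
width: 0.0169
gripper_force: 59.1
```

Emit:
carry_out(targets=[0,0,-0.01,0,0,0,-0.03,0,0,0,-0.06,0,0,0,-0.09,0,0,0,-0.12,0,0,0,-0.15,0,0,0,-0.17,0,0,0,-0.17,0])

```text
t: 7.4
ee_pos: [0.4237, -0.2321, 0.2047]
tool_rot: [[-0.323, -0.946, 0.002], [-0.946, 0.323, -0.001], [0.0, -0.002, -1.0]]
contact_force: [-0.2, 0.1, -2.6]
width: 0.0169
gripper_force: 58.7
```

Run:
```python
from h import *
c=shot('wrist')
print(rel(c,[.615,-.25,.203],-90))
```

```text
(array([-0.0449, -0.1869,  0.0021]), np.float64(-18.9))
```

Emit:
carry_out(targets=[-0.02,-0.005,-0.02,-2,-0.07,-0.015,-0.035,-6,-0.12,-0.026,-0.045,-10,-0.17,-0.037,-0.045,-13,-0.22,-0.048,-0.045,-17,-0.27,-0.059,-0.045,-19,-0.31,-0.067,-0.045,-19,-0.333,-0.072,-0.045,-19])

```text
t: 8.45
ee_pos: [0.599, 0.062, 0.2465]
tool_rot: [[0.004, -1.0, -0.002], [-1.0, -0.004, -0.0], [0.0, 0.002, -1.0]]
contact_force: [-0.5, 0.4, -1.3]
width: 0.017
gripper_force: 58.8
```

Emit:
carry_out(targets=[0,0,0,0,0,0,0,0,0,0,0,0,0,0,0,0,0,0,0,0,0,0,0,0,0,0,0,0,0,0,0,0])

```text
t: 9.45
ee_pos: [0.5988, 0.0602, 0.2483]
tool_rot: [[0.003, -1.0, 0.0], [-1.0, -0.003, -0.0], [0.0, -0.0, -1.0]]
contact_force: [-0.6, 0.1, -1.4]
width: 0.0168
gripper_force: 58.8
```

Run:
```python
from h import *
c=shot('wrist');save(c,'w3.png',scale=1.25);print(np.round(c['s']['ee_pos'],4))
c=shot('scene');save(c,'s3.png')
```

```text
[0.5988 0.0602 0.2483]
```

View pics/w3.png

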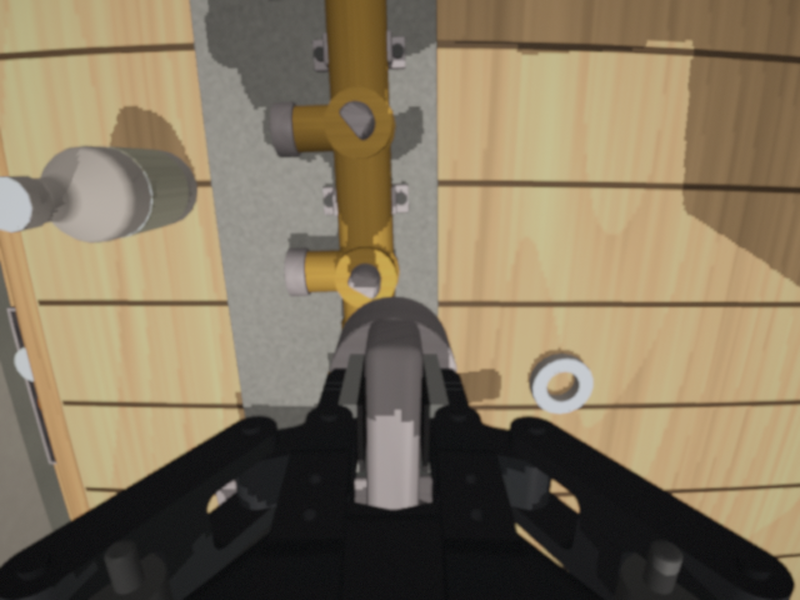

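Run:
```python
from h import *
c=shot('wrist')
for u,v in [(357,120),(365,278)]: print(onz(c,u/1.25,v/1.25,.096).round(4))
im=cv2.cvtColor(c['pixels'],cv2.COLOR_RGB2BGR)
a=im[65:130,255:320];b=im[190:255,260:325]
cv2.imwrite('pics/z1.png',cv2.resize(np.hstack([a,b]),None,fx=6,fy=6,interpolation=cv2.INTER_CUBIC))
```

```text
[ 0.622 -0.042  0.096]
[0.6183 0.0611 0.096 ]
```

View pics/z1.png

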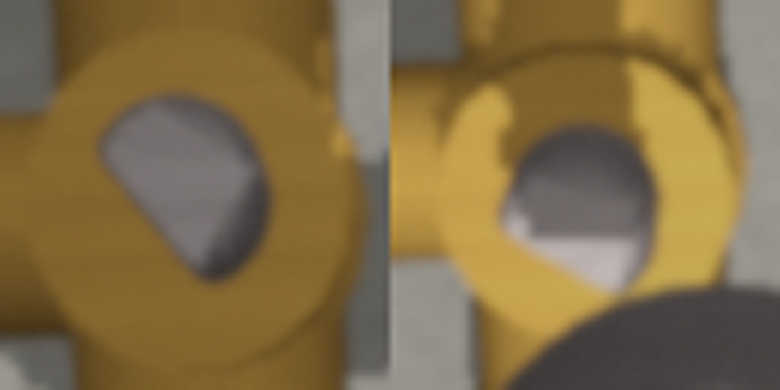

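Run:
```python
from h import *
c=shot('wrist')
for n,z0,x0,ctr,e in [('sp2',(255,65),0,(195,200),[(105,150),(200,275)]),('sp3',(260,190),390,(588,192),[(505,230),(610,295)])]:
    f=lambda q:(z0[0]+(q[0]-x0)/6,z0[1]+q[1]/6)
    p=onz(c,*f(ctr),.072);a,b=[onz(c,*f(q),.094) for q in e];d=b-a;n_=np.array([-d[1],d[0]])
    if n_[1]<0:n_=-n_
    m=(a+b)/2; nn=n_/np.linalg.norm(n_)
    print(n,p.round(4),'flat mid',m.round(4),'len',np.linalg.norm(d).round(4),'ang',np.degrees(np.arctan2(nn[1],nn[0])).round(1),'axis from flat',(m[:2]-nn*.0055).round(4))
# hub in hand: bottom circle left/right edges at zoomed (335,370),(455,370) ; top (395,298)
R=np.array(c['s']['tool_rot']);
top=onz(c,395/1.25,298/1.25,c['s']['ee_pos'][2]-.0336);print('hub bottom far edge in tool',(R.T@(top-c['s']['ee_pos'])).round(4))
```

```text
sp2 [ 0.6222 -0.0425  0.072 ] flat mid [ 0.6263 -0.0388  0.094 ] len 0.0201 ang 37.9 axis from flat [ 0.6219 -0.0422]
sp3 [0.6189 0.0668 0.072 ] flat mid [0.6221 0.072  0.094 ] len 0.0182 ang 57.1 axis from flat [0.6191 0.0674]
hub bottom far edge in tool [0.0203 0.0007 0.0336]
```

Run:
```python
from h import *
c=shot('wrist');g=cv2.cvtColor(c['pixels'],cv2.COLOR_RGB2HSV)
for v in range(226,304,2): print(v,g[v,316],end='; ')
R=np.array(c['s']['tool_rot'])
for x,z in [(.024,.0336),(.024,.0056),(.025,.0056),(.025,-.0244)]:
    print((x,z),proj(c,c['s']['ee_pos']+R@np.array([x,0,z])).round(1))
```

```text
226 [ 22 144 190]; 228 [ 21 116 184]; 230 [ 20  83 168]; 232 [ 19  58 144]; 234 [ 19  46 133]; 236 [ 18  35 123]; 238 [11 25 81]; 240 [ 0 14 71]; 242 [ 6 18 71]; 244 [ 0 15 70]; 246 [ 0 15 70]; 248 [ 0 18 71]; 250 [ 0 14 71]; 252 [ 0 18 72]; 254 [ 5 19 80]; 256 [ 0 14 72]; 258 [ 0 15 68]; 260 [ 0 15 67]; 262 [ 0 18 69]; 264 [ 6 18 70]; 266 [ 6 18 70]; 268 [ 0 15 69]; 270 [ 0 15 69]; 272 [ 0 15 69]; 274 [ 0 14 72]; 276 [ 0 16 79]; 278 [ 0 17 89]; 280 [ 0 16 98]; 282 [  0  18 102]; 284 [  4  17 103]; 286 [  0  17 105]; 288 [  0  17 105]; 290 [  0  17 106]; 292 [  0  17 106]; 294 [  4  17 105]; 296 [  0  17 106]; 298 [  0  17 105]; 300 [176  17 105]; 302 [  0  15 105]; (0.024, 0.0336) [314.6 231.6]
(0.024, 0.0056) [314.7 248.5]
(0.025, 0.0056) [314.7 246.4]
(0.025, -0.0244) [314.8 272. ]
```

Emit:
carry_out(targets=[-0.015,0,0.01,0,-0.03,0,0.02,0,-0.045,-0.01,0.03,0,-0.06,-0.01,0.04,0,-0.075,-0.015,0.048,0,-0.08,-0.018,0.048,0,-0.08,-0.018,0.048,0,-0.08,-0.018,0.048,0])

```text
t: 10.7
ee_pos: [0.6168, 0.1398, 0.2007]
tool_rot: [[0.002, -1.0, 0.001], [-1.0, -0.002, 0.0], [-0.0, -0.001, -1.0]]
contact_force: [-0.6, -0.8, -1.8]
width: 0.0167
gripper_force: 58.9
```

Run:
```python
from h import *
c=shot('wrist');print(np.round(c['s']['ee_pos'],4),proj(c,[.619,.067,.072]),proj(c,[.622,-.0424,.072]))
u,v=proj(c,[.619,.067,.085]).astype(int)
save(c,'w4.png',(u-75,v-75,u+75,v+75),4);print(u-75,v-75)
```

```text
[0.6168 0.1398 0.2007] [311.9009017  134.37510421] [307.69383082 -30.60505812]
236 59
```

View pics/w4.png

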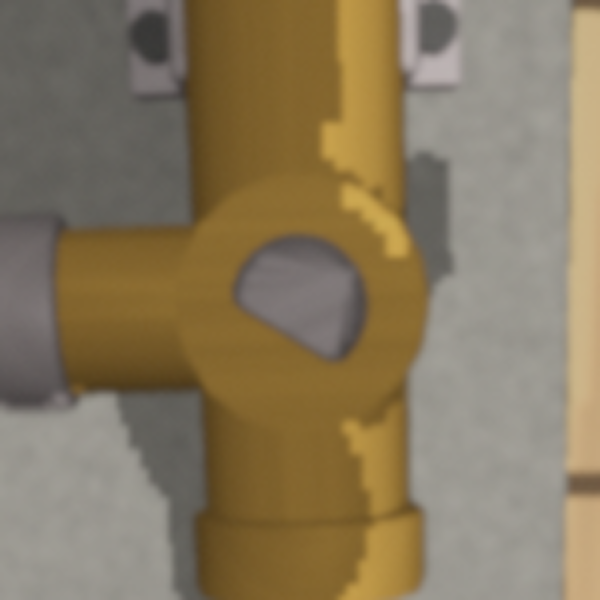

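Emit:
carry_out(targets=[0.015,0,0,7,0.03,0,0,14,0.05,-0.001,0.01,21,0.074,-0.001,0.02,28,0.074,-0.001,0.035,32,0.074,-0.001,0.05,32,0.074,-0.001,0.062,32,0.074,-0.001,0.062,32])

```text
t: 11.75
ee_pos: [0.6172, 0.0663, 0.1374]
tool_rot: [[-0.527, -0.85, -0.002], [-0.85, 0.527, -0.0], [0.001, 0.001, -1.0]]
contact_force: [0.4, 0.0, -1.2]
width: 0.0171
gripper_force: 58.8
```

Emit:
carry_out(targets=[0,0,0.003,0,0,0,0.006,0,0,0,0.009,0,0,0,0.012,0,0,0,0.015,0,0,0,0.018,0,0,0,0.018,0,0,0,0.018,0])

```text
t: 12.75
ee_pos: [0.6178, 0.0661, 0.1204]
tool_rot: [[-0.528, -0.849, 0.0], [-0.849, 0.528, -0.0], [-0.0, -0.0, -1.0]]
contact_force: [-0.1, 0.9, -2.0]
width: 0.017
gripper_force: 58.9
```

Emit:
carry_out(targets=[0,0,0.003,0,0,0,0.006,0,0,0,0.009,0,0,0,0.012,0,0,0,0.014,0,0,0,0.016,0,0,0,0.016,0,0,0,0.016,0])

```text
t: 13.75
ee_pos: [0.6178, 0.0661, 0.1056]
tool_rot: [[-0.528, -0.849, 0.001], [-0.849, 0.528, 0.0], [-0.001, -0.001, -1.0]]
contact_force: [-7.9, -1.9, 16.2]
width: 0.0164
gripper_force: 61.5
```

Emit:
carry_out(targets=[0,0.0003,-0.001,10,-0.0001,0.0005,-0.001,20,-0.0002,0.0008,-0.001,30,-0.0004,0.001,-0.001,40,-0.0005,0.0011,-0.001,50,-0.0007,0.0013,-0.001,60,-0.001,0.0014,-0.001,70,-0.0011,0.0014,-0.001,75])

```text
t: 14.75
ee_pos: [0.6178, 0.0682, 0.1057]
tool_rot: [[-0.956, 0.293, 0.001], [0.293, 0.956, 0.001], [-0.001, 0.001, -1.0]]
contact_force: [2.7, -0.5, -0.1]
width: 0.0169
gripper_force: 59.1
```

Emit:
carry_out(targets=[0,0,0,0,0,0,0,0,0,0,0.001,0,0,0,0.001,0,0,0,0.001,0,0,0,0.001,0,0,0,0.001,0,0,0,0.001,0])

```text
t: 15.75
ee_pos: [0.6179, 0.0682, 0.1056]
tool_rot: [[-0.958, 0.288, 0.002], [0.288, 0.958, 0.001], [-0.002, 0.001, -1.0]]
contact_force: [-0.5, 3.1, 13.3]
width: 0.0168
gripper_force: 60.8
```

Run:
```python
from h import *
s=robot.sense();print(s['ft_torque'],s['joints'])
```

```text
[ 0.49324844 -0.05371739  0.32550798] [1.09690542e-01 5.08621954e-01 6.94779438e-02 1.12940656e+00
 4.51105526e-04 4.01586895e-01]
```

Emit:
carry_out(targets=[0,0,0,0,0,0,0,0,0,0,0,0,0,0,0,0,0,0,0,0,0,0,0,0,0,0,0,0,0,0,0,0], jaw=-1)

```text
t: 16.75
ee_pos: [0.6172, 0.0679, 0.1043]
tool_rot: [[-0.957, 0.29, 0.0], [0.29, 0.957, 0.0], [-0.0, 0.0, -1.0]]
contact_force: [-1.1, -0.4, -0.6]
width: 0.0854
gripper_force: 0.0
```

Emit:
carry_out(targets=[0,0,-0.01,0,0,0,-0.03,0,0,0,-0.05,0,0,0,-0.07,0,0,0,-0.09,0,0,0,-0.11,0,0,0,-0.12,0,0,0,-0.12,0])

```text
t: 17.75
ee_pos: [0.6175, 0.0679, 0.2249]
tool_rot: [[-0.957, 0.29, 0.001], [0.29, 0.957, 0.0], [-0.001, 0.0, -1.0]]
contact_force: [0.1, -0.2, -1.2]
width: 0.0853
gripper_force: 0.0
```

Run:
```python
from h import *
c=shot('wrist');save(c,'w5.png')
print(rel(c,[.4995,-.381,.20],85-180))
```

```text
(array([-0.0172, -0.4638,  0.0247]), np.float64(-101.9))
```

View pics/w5.png

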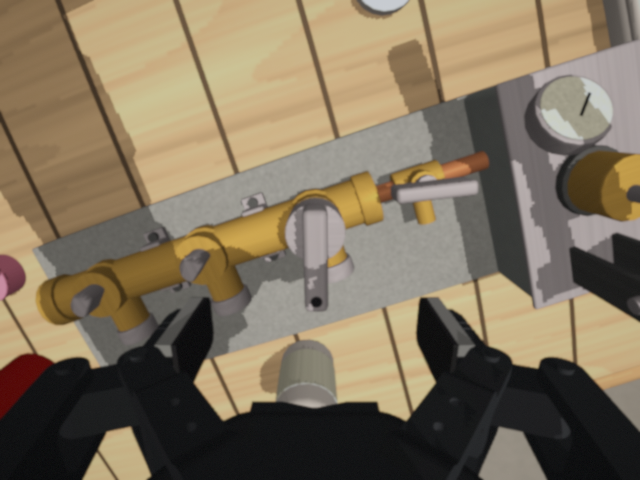

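Run:
```python
from h import *
c=shot('wrist')
print(bar(c,(316,310),(316,200),.13))
a=onz(c,398,195,.102);b=onz(c,478,188,.102);print(a,b,(a+b)/2,np.linalg.norm(a-b),np.degrees(np.arctan2(b[1]-a[1],b[0]-a[0])))
print(rel(c,[.4995,-.381,.20],-95))
```

```text
(array([0.61498304, 0.06942763, 0.13      ]), np.float64(0.08381337035670204), np.float64(-16.731881812796765))
[0.60922681 0.13676555 0.102     ] [0.62156573 0.19744217 0.102     ] [0.61539627 0.16710386 0.102     ] 0.06191850339469372 78.50532706340823
(array([-0.0175, -0.4637,  0.0241]), np.float64(-101.9))
```

Emit:
carry_out(targets=[0.003,0.01,0,-10.5,0.007,0.02,0,-21,0.011,0.035,0,-31.5,0.015,0.05,0,-42,0.02,0.065,0,-52.5,0.025,0.08,0,-63,0.03,0.094,0,-73.5,0.031,0.094,0,-84], jaw=-0.2)

```text
t: 18.85
ee_pos: [0.6143, 0.1677, 0.2232]
tool_rot: [[-0.382, -0.924, -0.001], [-0.924, 0.382, -0.0], [0.001, 0.001, -1.0]]
contact_force: [-0.6, 0.3, -0.7]
width: 0.0513
gripper_force: 0.0
```

Emit:
carry_out(targets=[0,0,0.01,-8,0,0,0.03,-11.4,0,0,0.04,-11.4,0,0,0.05,-11.4,0,0,0.06,-11.4,0,0,0.06,-11.4,0,0,0.06,-11.4,0,0,0.06,-11.4])

```text
t: 19.85
ee_pos: [0.615, 0.1669, 0.1648]
tool_rot: [[-0.199, -0.98, 0.001], [-0.98, 0.199, 0.0], [-0.0, -0.001, -1.0]]
contact_force: [-0.3, 0.7, -0.3]
width: 0.0512
gripper_force: 0.0
```

Run:
```python
from h import *
c=shot('wrist');save(c,'w6.png');print(proj(c,[.6154,.1671,.102]))
```

```text
[314.16582917 256.4700102 ]
```

View pics/w6.png

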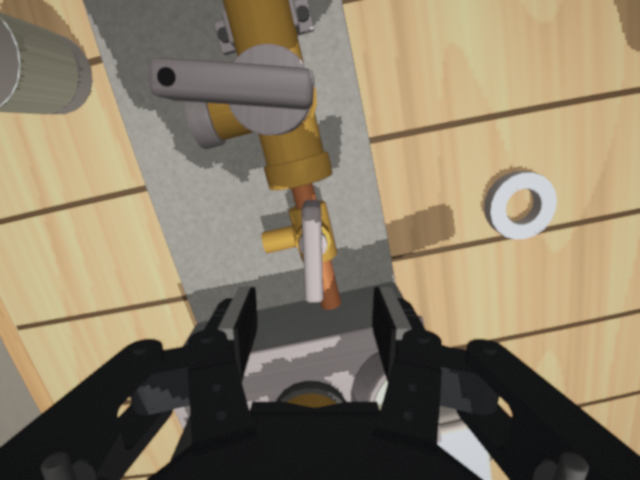

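Emit:
carry_out(targets=[0,0,0.015,0,0,0,0.03,0,0,0,0.045,0,0,0,0.06,0,0,0,0.075,0,0,0,0.083,0,0,0,0.087,0,0,0,0.087,0])

```text
t: 20.9
ee_pos: [0.6148, 0.1668, 0.0774]
tool_rot: [[-0.199, -0.98, 0.0], [-0.98, 0.199, 0.0], [-0.0, -0.0, -1.0]]
contact_force: [0.7, -0.8, 0.0]
width: 0.0513
gripper_force: 0.0
```

Emit:
carry_out(targets=[0,0,0,0,0,0,0,0,0,0,0,0,0,0,0,0,0,0,0,0,0,0,0,0,0,0,0,0,0,0,0,0], jaw=1)

```text
t: 21.9
ee_pos: [0.616, 0.1665, 0.078]
tool_rot: [[-0.199, -0.98, 0.003], [-0.98, 0.199, -0.0], [-0.0, -0.003, -1.0]]
contact_force: [5.7, -3.0, 1.1]
width: 0.0108
gripper_force: 60.4
```

Emit:
carry_out(targets=[0,0,0,10,0,0,0,20,0,0,0,30,0,0,0,40,0,0,0,50,0,0,0,60,0,0,0,70,0,0,0,76])

```text
t: 22.9
ee_pos: [0.6151, 0.1678, 0.078]
tool_rot: [[-0.999, -0.041, 0.001], [-0.041, 0.999, 0.002], [-0.001, 0.002, -1.0]]
contact_force: [-0.3, 6.5, 3.1]
width: 0.0109
gripper_force: 60.7
```

Run:
```python
from h import *
s=robot.sense();print(s['ft_torque'],s['contact_force'],s['joints'])
```

```text
[1.39468095 0.10205052 0.11271394] [-0.2643957   6.52973244  3.08453708] [0.26551773 0.55851674 0.07940827 1.09018549 0.00153722 0.22499432]
```

Emit:
carry_out(targets=[0,0,0,2,0,0,0,4,0,0,0,6,0,0,0,8,0,0,0,8,0,0,0,8,0,0,0,8,0,0,0,8])

```text
t: 23.9
ee_pos: [0.6152, 0.1678, 0.0781]
tool_rot: [[-0.996, 0.092, 0.001], [0.092, 0.996, 0.001], [-0.001, 0.001, -1.0]]
contact_force: [-1.3, 4.0, 6.2]
width: 0.0113
gripper_force: 112.0
```

Run:
```python
from h import *
s=robot.sense();print(s['ft_torque'],s['contact_force'],s['joints'])
```

```text
[1.01205869 0.07904024 2.82846643] [-1.32811187  3.9996591   6.16984708] [2.65763086e-01 5.58368164e-01 7.95062353e-02 1.09029661e+00
 9.78051572e-04 3.58110002e-01]
```

Emit:
carry_out(targets=[0,0,0,-2,0,0,0,-2,0,0,0,-2,0,0,-0.03,-2,0,0,-0.06,-2,0,0,-0.09,-2,0,0,-0.12,-2,0,0,-0.14,-2], jaw=-0.2)

```text
t: 24.9
ee_pos: [0.6151, 0.1668, 0.2188]
tool_rot: [[-0.998, 0.061, 0.001], [0.061, 0.998, 0.0], [-0.001, 0.0, -1.0]]
contact_force: [-0.1, 0.8, -0.5]
width: 0.051
gripper_force: 0.0
```

Emit:
carry_out(targets=[0.004,-0.03,0,-10.5,0.01,-0.08,0,-21,0.016,-0.13,0,-31.5,0.022,-0.18,0,-42,0.028,-0.23,0,-52.5,0.034,-0.28,0,-63,0.04,-0.33,0,-73.5,0.045,-0.38,0,-84], jaw=-1)

```text
t: 25.9
ee_pos: [0.5464, -0.2115, 0.2175]
tool_rot: [[-0.159, -0.987, 0.0], [-0.987, 0.159, -0.0], [0.0, -0.0, -1.0]]
contact_force: [0.6, 0.5, 0.1]
width: 0.0854
gripper_force: 0.0
```

Run:
```python
from h import *
print(rel(None,[.4995,-.36,.17],-95))
```

```text
(array([0.154 , 0.0228, 0.0475]), np.float64(-4.1))
```

Emit:
carry_out(targets=[0.025,0.004,0.01,-4,0.05,0.008,0.02,-4,0.08,0.012,0.03,-4,0.11,0.016,0.04,-4,0.14,0.02,0.047,-4,0.154,0.023,0.047,-4,0.154,0.023,0.047,-4,0.154,0.023,0.047,-4])

```text
t: 26.9
ee_pos: [0.4994, -0.3572, 0.1707]
tool_rot: [[-0.095, -0.996, 0.001], [-0.996, 0.095, -0.0], [0.0, -0.001, -1.0]]
contact_force: [-0.3, -0.1, -0.9]
width: 0.0853
gripper_force: 0.0
```

Run:
```python
from h import *
c=shot('wrist');save(c,'w7.png')
```

```text
(no output)
```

View pics/w7.png

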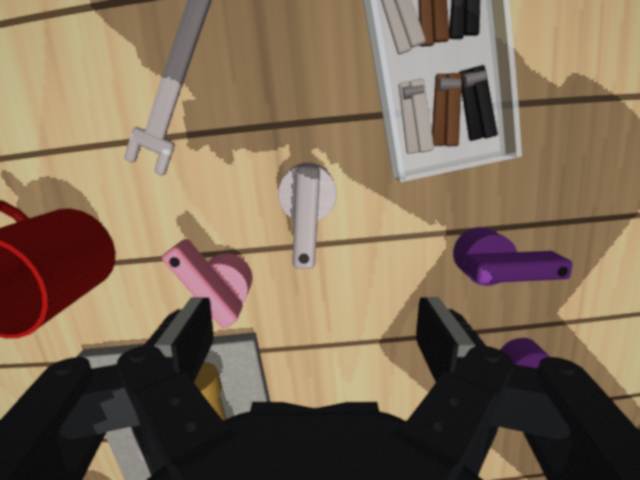

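Run:
```python
from h import *
c=shot('wrist')
p,L,a=bar(c,(303.5,268),(307.5,166),.058);print(p.round(4),L.round(4),a.round(1),rel(c,[p[0],p[1],.033],a-180))
```

```text
[ 0.5032 -0.3839  0.058 ] 0.0786 82.0 (array([ 0.0263, -0.0062,  0.1377]), np.float64(2.6))
```

Emit:
carry_out(targets=[0.01,-0.003,0.01,2.6,0.02,-0.006,0.03,2.6,0.0255,-0.006,0.05,2.6,0.0255,-0.006,0.075,2.6,0.0255,-0.006,0.1,2.6,0.0255,-0.006,0.12,2.6,0.0255,-0.006,0.132,2.6,0.0255,-0.006,0.137,2.6], jaw=-0.2)

```text
t: 28.0
ee_pos: [0.5021, -0.3838, 0.0321]
tool_rot: [[-0.14, -0.99, -0.001], [-0.99, 0.14, 0.001], [-0.001, 0.001, -1.0]]
contact_force: [0.2, -0.4, 0.1]
width: 0.0514
gripper_force: 0.0
```

Emit:
carry_out(targets=[0,0,0,0,0,0,0,0,0,0,0,0,0,0,0,0,0,0,0,0,0,0,0,0,0,0,0,0,0,0,0,0], jaw=1)

```text
t: 29.0
ee_pos: [0.503, -0.3843, 0.0341]
tool_rot: [[-0.14, -0.99, 0.001], [-0.99, 0.14, -0.001], [0.001, -0.001, -1.0]]
contact_force: [0.4, -0.6, 6.1]
width: 0.0171
gripper_force: 59.9
```

Emit:
carry_out(targets=[0,0,-0.01,0,0,0,-0.03,0,0,0,-0.06,0,0,0,-0.09,0,0,0,-0.12,0,0,0,-0.15,0,0,0,-0.17,0,0,0,-0.17,0])

```text
t: 30.0
ee_pos: [0.5031, -0.3843, 0.205]
tool_rot: [[-0.14, -0.99, 0.002], [-0.99, 0.14, -0.002], [0.001, -0.002, -1.0]]
contact_force: [-0.1, -0.8, -1.7]
width: 0.0173
gripper_force: 58.9
```

Run:
```python
from h import *
c=shot('wrist');g=cv2.cvtColor(c['pixels'],cv2.COLOR_RGB2GRAY)
print([(v,int(g[v,315])) for v in range(224,296,2)])
R=np.array(c['s']['tool_rot'])
for x,z in [(.024,.0336),(.024,.0056),(.025,-.0244)]:
    print((x,z),proj(c,c['s']['ee_pos']+R@np.array([x,0,z])).round(1))
print(c['s']['ee_pos'],c['s']['contact_force'],rel(c,[.622,.03,.2],-90))
```

```text
[(224, 190), (226, 195), (228, 195), (230, 196), (232, 190), (234, 136), (236, 85), (238, 82), (240, 81), (242, 81), (244, 80), (246, 80), (248, 83), (250, 90), (252, 86), (254, 77), (256, 79), (258, 79), (260, 79), (262, 80), (264, 81), (266, 79), (268, 80), (270, 84), (272, 94), (274, 104), (276, 113), (278, 115), (280, 116), (282, 116), (284, 117), (286, 118), (288, 117), (290, 118), (292, 117), (294, 118)]
(0.024, 0.0336) [314.7 231.5]
(0.024, 0.0056) [314.8 248.5]
(0.025, -0.0244) [315.  271.9]
[ 0.50306893 -0.38428969  0.20501759] [-0.10694606 -0.84348144 -1.71448229] (array([-0.4269, -0.0597,  0.0046]), np.float64(-8.1))
```

Emit:
carry_out(targets=[-0.03,-0.006,0,5,-0.08,-0.016,0,11,-0.13,-0.026,0,17,-0.18,-0.035,0,23,-0.23,-0.045,0,29,-0.28,-0.055,0,35,-0.32,-0.063,0,40,-0.355,-0.069,0,44])

```text
t: 31.05
ee_pos: [0.6203, -0.0403, 0.2019]
tool_rot: [[-0.79, -0.613, -0.002], [-0.613, 0.79, 0.0], [0.001, 0.001, -1.0]]
contact_force: [0.1, -0.8, -0.9]
width: 0.0169
gripper_force: 58.8
```

Run:
```python
from h import *
print(rel(None,[.6214,-.0428,.138],-142))
```

```text
(array([ 0.0005, -0.0027,  0.0639]), np.float64(-0.2))
```

Emit:
carry_out(targets=[0,0,0.01,0,0,0,0.02,0,0,0,0.03,0,0,0,0.04,0,0,0,0.05,0,0,0,0.06,0,0,0,0.064,0,0,0,0.064,0])

```text
t: 32.05
ee_pos: [0.6205, -0.042, 0.1391]
tool_rot: [[-0.789, -0.615, -0.0], [-0.615, 0.789, 0.0], [0.0, 0.0, -1.0]]
contact_force: [0.5, -0.2, -0.8]
width: 0.0169
gripper_force: 58.9
```

Run:
```python
from h import *
print(rel(None,[.6214,-.0428,.1075],-142))
```

```text
(array([-0.0003, -0.0012,  0.0316]), np.float64(-0.0))
```

Emit:
carry_out(targets=[0,-0.001,0.004,0,0,-0.001,0.008,0,0,-0.001,0.012,0,0,-0.001,0.015,0,0,-0.001,0.018,0,0,-0.001,0.021,0,0,-0.001,0.021,0,0,-0.001,0.021,0])

```text
t: 33.05
ee_pos: [0.6212, -0.0428, 0.1184]
tool_rot: [[-0.789, -0.615, 0.0], [-0.615, 0.789, 0.0], [-0.0, 0.0, -1.0]]
contact_force: [0.5, 0.8, -1.5]
width: 0.017
gripper_force: 58.8
```

Emit:
carry_out(targets=[0,0,0.003,0,0,0,0.006,0,0,0,0.009,0,0,0,0.011,0,0,0,0.013,0,0,0,0.014,0,0,0,0.014,0,0,0,0.014,0])

```text
t: 34.05
ee_pos: [0.6213, -0.0428, 0.1061]
tool_rot: [[-0.789, -0.615, 0.002], [-0.615, 0.789, -0.0], [-0.001, -0.001, -1.0]]
contact_force: [-8.9, 1.9, 22.6]
width: 0.0169
gripper_force: 62.2
```

Emit:
carry_out(targets=[0,0,-0.001,10,0,0.0002,-0.001,20,-0.0001,0.0003,-0.001,30,-0.0002,0.0004,-0.001,40,-0.0003,0.0005,-0.001,50,-0.0003,0.0006,-0.001,55,-0.0003,0.0006,-0.001,55,-0.0003,0.0006,-0.001,55])

```text
t: 35.05
ee_pos: [0.6228, -0.0421, 0.1063]
tool_rot: [[-0.956, 0.293, 0.004], [0.293, 0.956, -0.0], [-0.004, 0.001, -1.0]]
contact_force: [8.2, 0.9, 2.4]
width: 0.017
gripper_force: 59.4
```

Run:
```python
from h import *
s=robot.sense();print(s['ft_torque'],s['contact_force'])
```

```text
[ 0.1415235  -1.74697224  0.41780229] [8.24520368 0.87522303 2.41582358]
```

Emit:
carry_out(targets=[0,0,0,0,0,0,0,0,0,0,0,0,0,0,0,0,0,0,0,0,0,0,0,0,0,0,0,0,0,0,0,0], jaw=-0.2)

```text
t: 36.05
ee_pos: [0.621, -0.0422, 0.1053]
tool_rot: [[-0.956, 0.293, -0.0], [0.293, 0.956, 0.0], [0.0, 0.0, -1.0]]
contact_force: [0.4, -0.1, -0.6]
width: 0.0514
gripper_force: 0.0
```

Emit:
carry_out(targets=[0,0,-0.01,0,0,0,-0.03,0,0,0,-0.06,0,0,0,-0.09,0,0,0,-0.12,0,0,0,-0.15,0,0,0,-0.18,0,0,0,-0.2,0])

```text
t: 37.05
ee_pos: [0.6211, -0.0422, 0.3076]
tool_rot: [[-0.956, 0.293, 0.002], [0.293, 0.956, -0.0], [-0.002, 0.0, -1.0]]
contact_force: [-0.6, -0.5, -0.5]
width: 0.0515
gripper_force: 0.0
```

Run:
```python
from h import *
c=shot('wrist');save(c,'w8.png');s=c['s'];print(s['ee_pos'])
for p in ([.622,-.0424,.13],[.619,.067,.13],[.6154,.1671,.102]): print(proj(c,p).round(1))
```

```text
[ 0.62113533 -0.04218874  0.3076205 ]
[314.6 214.6]
[428.  177.6]
[516.6 141.5]
```

View pics/w8.png

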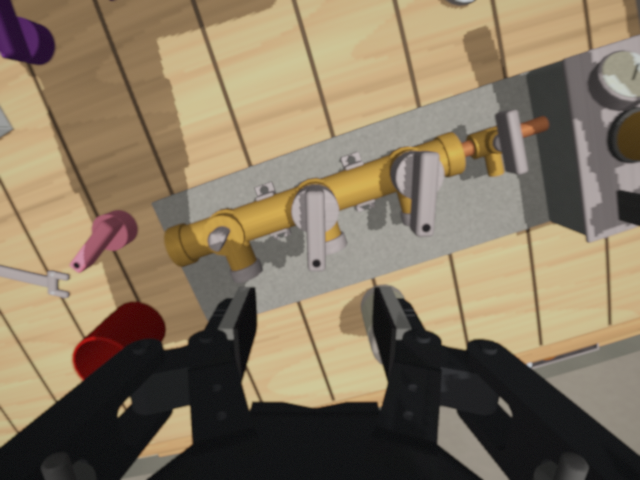

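Emit:
carry_out(targets=[0.01,0.012,-0.03,-2,0.03,0.04,-0.05,-5,0.065,0.085,-0.05,-8,0.1,0.13,-0.05,-11,0.135,0.175,-0.05,-14,0.17,0.22,-0.05,-17,0.195,0.252,-0.05,-17,0.21,0.272,-0.05,-17], jaw=1)

```text
t: 38.1
ee_pos: [0.4989, 0.2812, 0.3557]
tool_rot: [[-1.0, -0.001, 0.0], [-0.001, 1.0, 0.0], [-0.0, 0.0, -1.0]]
contact_force: [1.0, -0.3, -0.1]
width: -0.0002
gripper_force: 0.0
```

Emit:
carry_out(targets=[0,0,0,0,0,0,0,0,0,0,0,0,0,0,0,0,0,0,0,0,0,0,0,0,0,0,0,0,0,0,0,0])

```text
t: 39.1
ee_pos: [0.5, 0.2795, 0.3553]
tool_rot: [[-1.0, 0.001, 0.0], [0.001, 1.0, 0.0], [-0.0, 0.0, -1.0]]
contact_force: [-0.0, 0.7, -1.1]
width: 0.0
gripper_force: 0.0
```

Run:
```python
from h import *
c=shot('wrist');save(c,'w9.png')
```

```text
(no output)
```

View pics/w9.png

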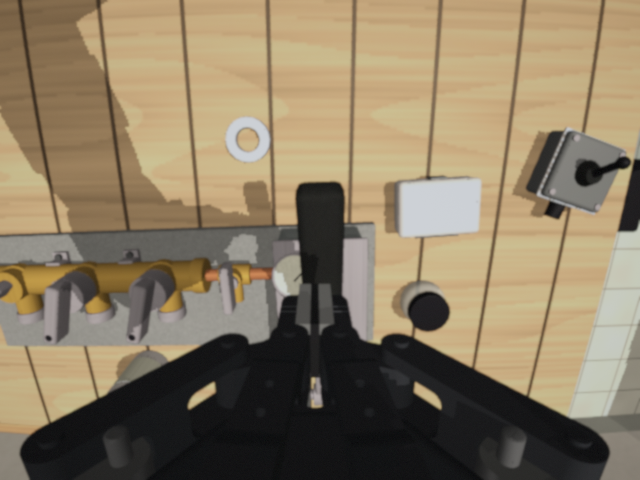

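Run:
```python
from h import *
c=shot('wrist')
for u,v,z in [(320,186,.285),(297,200,.283),(343,200,.283),(321,250,.265)]: print(onz(c,u,v,z).round(4))
```

```text
[0.4581 0.2825 0.285 ]
[0.4671 0.2683 0.283 ]
[0.4671 0.2969 0.283 ]
[0.5059 0.2838 0.265 ]
```

Emit:
carry_out(targets=[0.004,0.002,0.02,0,0.008,0.0035,0.05,0,0.008,0.0035,0.08,0,0.008,0.0035,0.11,0,0.008,0.0035,0.14,0,0.008,0.0035,0.17,0,0.008,0.0035,0.2,0,0.008,0.0035,0.22,0])

```text
t: 40.2
ee_pos: [0.493, 0.2833, 0.1352]
tool_rot: [[-1.0, 0.001, 0.003], [0.001, 1.0, 0.001], [-0.003, 0.001, -1.0]]
contact_force: [5.8, -1.5, 11.7]
width: 0.0003
gripper_force: 5.1
```

Emit:
carry_out(targets=[0,0,0.005,0,0,0,0.01,0,0,0,0.015,0,0,0,0.019,0,0,0,0.021,0,0,0,0.021,0,0,0,0.021,0,0,0,0.021,0])

```text
t: 41.2
ee_pos: [0.4935, 0.2835, 0.1157]
tool_rot: [[-1.0, 0.001, 0.003], [0.001, 1.0, 0.001], [-0.003, 0.001, -1.0]]
contact_force: [3.9, -0.6, 11.7]
width: -0.0001
gripper_force: 5.2
```

Emit:
carry_out(targets=[0,0,0.001,0,0,0,0.002,0,0,0,0.003,0,0,0,0.004,0,0,0,0.004,0,0,0,0.004,0,0,0,0.004,0,0,0,0.004,0])

```text
t: 42.2
ee_pos: [0.494, 0.2836, 0.1133]
tool_rot: [[-1.0, 0.001, 0.005], [0.001, 1.0, 0.002], [-0.005, 0.002, -1.0]]
contact_force: [-2.7, -5.3, 34.8]
width: -0.0003
gripper_force: 16.7
```

Emit:
carry_out(targets=[0,0,-0.03,0,0,0,-0.06,0,0,0,-0.09,0,0,0,-0.12,0,0,0,-0.15,0,0,0,-0.18,0,0,0,-0.19,0,0,0,-0.19,0])

```text
t: 43.2
ee_pos: [0.4922, 0.2831, 0.3002]
tool_rot: [[-1.0, 0.001, 0.0], [0.001, 1.0, 0.0], [-0.0, 0.0, -1.0]]
contact_force: [-0.2, -0.1, 0.3]
width: -0.0004
gripper_force: 0.0
```

Emit:
carry_out(targets=[0,0,0.03,0,0,0,0.06,0,0,0,0.09,0,0,0,0.12,0,0,0,0.15,0,0,0,0.175,0,0,0,0.188,0,0,0,0.188,0])

```text
t: 44.2
ee_pos: [0.4923, 0.2828, 0.113]
tool_rot: [[-1.0, 0.001, 0.002], [0.001, 1.0, 0.001], [-0.002, 0.001, -1.0]]
contact_force: [-2.5, -4.6, 24.7]
width: 0.0003
gripper_force: 12.0
```

Emit:
carry_out(targets=[0,0,0,0,0,0,0,0,0,0,-0.03,0,0,0,-0.07,0,0,0,-0.11,0,0,0,-0.15,0,0,0,-0.19,0,0,0,-0.19,0])

```text
t: 45.2
ee_pos: [0.4927, 0.2833, 0.3037]
tool_rot: [[-1.0, 0.001, 0.002], [0.001, 1.0, 0.001], [-0.002, 0.001, -1.0]]
contact_force: [0.2, 0.5, -0.4]
width: -0.0001
gripper_force: 0.0
```

Run:
```python
from h import *
c=shot('scene');save(c,'s9.png',(250,120,490,300),3)
```

```text
(no output)
```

View pics/s9.png

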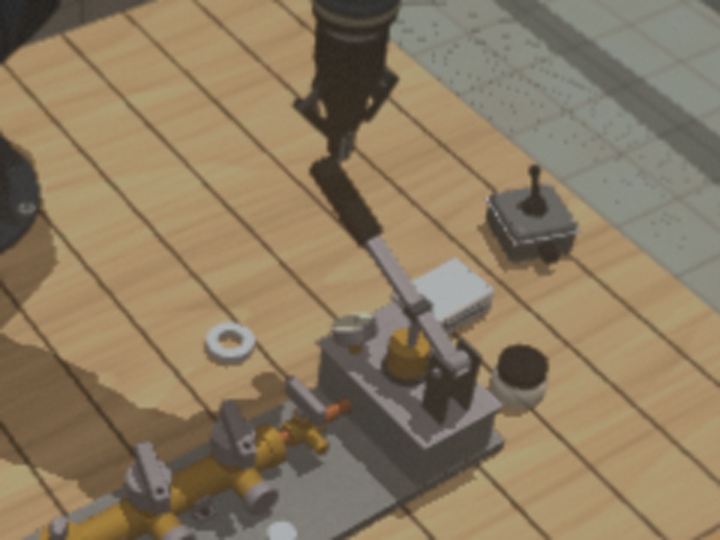

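Emit:
carry_out(targets=[0,0,0.03,0,0,0,0.06,0,0,0,0.09,0,0,0,0.12,0,0,0,0.15,0,0,0,0.175,0,0,0,0.19,0,0,0,0.19,0])

```text
t: 46.25
ee_pos: [0.4919, 0.2826, 0.1128]
tool_rot: [[-1.0, 0.001, 0.001], [0.001, 1.0, 0.0], [-0.001, 0.0, -1.0]]
contact_force: [-4.3, -4.6, 31.5]
width: -0.0001
gripper_force: 15.3
```

Emit:
carry_out(targets=[0,0,-0.03,0,0,0,-0.06,0,0,0,-0.09,0,0,0,-0.12,0,0,0,-0.15,0,0,0,-0.18,0,0,0,-0.19,0,0,0,-0.19,0])

```text
t: 47.25
ee_pos: [0.4919, 0.2829, 0.301]
tool_rot: [[-1.0, 0.001, -0.001], [0.001, 1.0, -0.001], [0.001, -0.001, -1.0]]
contact_force: [-0.0, 0.3, -1.0]
width: 0.0004
gripper_force: 0.0
```

Run:
```python
from h import *
a=cv2.imread('pics/s9.png');c=shot('scene');save(c,'s10.png',(250,120,490,300),3);b=cv2.imread('pics/s10.png')
d=cv2.absdiff(a,b).max(2);
print('lever region',(d[160:360,310:460]>40).mean(),'gripper',(d[60:160,290:400]>40).mean())
```

```text
lever region 0.0 gripper 0.013636363636363636
```

Emit:
carry_out(targets=[0,0,0.03,0,0,0,0.06,0,0,0,0.09,0,0,0,0.12,0,0,0,0.15,0,0,0,0.175,0,0,0,0.19,0,0,0,0.19,0])

```text
t: 48.3
ee_pos: [0.4922, 0.2828, 0.113]
tool_rot: [[-1.0, 0.001, 0.002], [0.001, 1.0, 0.0], [-0.002, 0.0, -1.0]]
contact_force: [-3.6, -3.0, 26.3]
width: 0.0001
gripper_force: 13.0
```

Emit:
carry_out(targets=[0,0,-0.03,0,0,0,-0.06,0,0,0,-0.09,0,0,0,-0.12,0,0,0,-0.15,0,0,0,-0.18,0,0,0,-0.2,0,0,0,-0.21,0])

```text
t: 49.3
ee_pos: [0.492, 0.2829, 0.3218]
tool_rot: [[-1.0, 0.001, -0.001], [0.001, 1.0, -0.0], [0.001, -0.0, -1.0]]
contact_force: [0.7, -0.3, -0.5]
width: 0.0002
gripper_force: 0.0
```

Emit:
carry_out(targets=[0,0,0,0,0,0,0,0,0,0,0,0,-0.02,-0.02,0,0,-0.06,-0.055,0,0,-0.09,-0.085,0,0,-0.123,-0.116,0,0,-0.123,-0.116,0,0], jaw=-0.2)

```text
t: 50.3
ee_pos: [0.6165, 0.1645, 0.3207]
tool_rot: [[-1.0, 0.004, -0.002], [0.004, 1.0, -0.001], [0.002, -0.001, -1.0]]
contact_force: [-0.3, 0.7, 0.9]
width: 0.051
gripper_force: 0.0
```

Run:
```python
from h import *
c=shot('wrist');im=c['pixels'];u,v=proj(c,[.6154,.1671,.102]);print(u,v)
b=shot('scene');save(b,'s11.png',(250,120,490,300),3);x=cv2.imread('pics/s11.png');d=cv2.absdiff(x,cv2.imread('pics/s9.png')).max(2);print((d[180:360,310:460]>40).mean())
h=cv2.cvtColor(im,cv2.COLOR_RGB2HSV)
x0,y0=int(u)-50,int(v)-50
m=((h[...,1]<40)&(h[...,2]>100)).astype(np.uint8)[y0:y0+100,x0:x0+100]
n,l,st,ce=cv2.connectedComponentsWithStats(m)
for i in range(1,n):
    if st[i,4]>80: 
        pts=np.argwhere(l==i)[:,::-1].astype(np.float32); print(st[i],ce[i],cv2.minAreaRect(pts))
print(rel(c,[.6154,.167,.077],180))
```

```text
317.2902399463685 204.85055456828675
0.04259259259259259
[   0    0  100  100 7796] [51.9920472  51.25872242] ((49.5, 49.5), (99.0, 99.0), 90.0)
(array([0.0007, 0.0027, 0.2437]), np.float64(-0.2))
```

Emit:
carry_out(targets=[0,0.001,0.04,0,0,0.001,0.08,0,0,0.001,0.12,0,0,0.001,0.16,0,0,0.001,0.2,0,0,0.001,0.225,0,0,0.001,0.238,0,0,0.001,0.243,0])

```text
t: 51.4
ee_pos: [0.6146, 0.1684, 0.0794]
tool_rot: [[-1.0, 0.0, 0.0], [0.0, 1.0, 0.0], [-0.0, 0.0, -1.0]]
contact_force: [1.2, 1.1, 0.4]
width: 0.0511
gripper_force: 0.0
```

Emit:
carry_out(targets=[0,0,0,0,0,0,0,0,0,0,0,0,0,0,0,0,0,0,0,0,0,0,0,0,0,0,0,0,0,0,0,0], jaw=1)

```text
t: 52.4
ee_pos: [0.6155, 0.1678, 0.0804]
tool_rot: [[-1.0, 0.001, 0.002], [0.001, 1.0, 0.0], [-0.002, 0.0, -1.0]]
contact_force: [-1.5, -2.1, 5.8]
width: 0.0109
gripper_force: 58.5
```

Emit:
carry_out(targets=[0,0,0,-10,0,0,0,-20,0,0,0,-30,0,0,0,-40,0,0,0,-50,0,0,0,-60,0,0,0,-70,0,0,0,-80])

```text
t: 53.4
ee_pos: [0.6162, 0.1669, 0.0804]
tool_rot: [[-0.17, -0.985, 0.003], [-0.985, 0.17, -0.001], [0.001, -0.003, -1.0]]
contact_force: [4.6, -7.1, 3.2]
width: 0.0102
gripper_force: 58.3
```

Emit:
carry_out(targets=[0,0,0,-2,0,0,0,-4,0,0,0,-6,0,0,0,-8,0,0,0,-8,0,0,0,-8,0,0,0,-8,0,0,0,-8])

```text
t: 54.4
ee_pos: [0.6164, 0.1669, 0.0805]
tool_rot: [[-0.037, -0.999, 0.003], [-0.999, 0.037, -0.001], [0.001, -0.003, -1.0]]
contact_force: [3.8, -6.5, 2.0]
width: 0.0107
gripper_force: 58.5
```

Run:
```python
from h import *
s=robot.sense();print(s['ft_torque'],s['contact_force'])
```

```text
[-1.41681987 -0.92649611 -0.38111008] [ 3.81752191 -6.53096847  2.0466243 ]
```

Emit:
carry_out(targets=[0,0,0,0,0,0,0,0,0,0,0,0,0,0,0,0,0,0,-0.03,0,0,0,-0.07,0,0,0,-0.11,0,0,0,-0.15,0], jaw=-0.2)

```text
t: 55.4
ee_pos: [0.6147, 0.1678, 0.2307]
tool_rot: [[-0.036, -0.999, 0.0], [-0.999, 0.036, 0.0], [-0.0, -0.0, -1.0]]
contact_force: [0.9, 0.5, 0.6]
width: 0.0512
gripper_force: 0.0
```

Emit:
carry_out(targets=[0.02,0.02,-0.03,0,0.05,0.05,-0.07,0,0.1,0.08,-0.07,0,0.15,0.11,-0.07,0,0.2,0.14,-0.07,0,0.25,0.17,-0.07,0,0.25,0.17,-0.07,0,0.25,0.17,-0.07,0])

```text
t: 56.4
ee_pos: [0.4363, -0.0758, 0.2995]
tool_rot: [[-0.037, -0.999, 0.001], [-0.999, 0.037, 0.0], [-0.0, -0.001, -1.0]]
contact_force: [0.4, 0.1, 0.3]
width: 0.0512
gripper_force: 0.0
```

Run:
```python
from h import *
b=shot('scene');save(b,'s12.png',(250,120,490,300),3);x=cv2.imread('pics/s12.png');a=cv2.imread('pics/s9.png');d=cv2.absdiff(x,a).max(2)
print('lever',(d[180:360,310:460]>40).mean(),'handles',(d[400:510,130:260]>40).mean(),'tap',(d[365:430,280:335]>40).mean())
# same scene: compare tap & handles with first picture when the tap was open
f=cv2.imread('pics/scene0.png')[120:300,250:490];f=cv2.resize(f,None,fx=3,fy=3,interpolation=cv2.INTER_CUBIC);e=cv2.absdiff(x,f).max(2)
print('vs start: lever',(e[160:360,310:460]>40).mean(),'tap',(e[365:430,280:335]>40).mean())
```

```text
lever 0.0 handles 0.3845454545454545 tap 0.17118881118881119
vs start: lever 0.0 tap 0.0033566433566433566
```

Emit:
carry_out(targets=[0.03,0.01,0,0,0.07,0.02,0,0,0.11,0.03,0,0,0.15,0.04,0,0,0.19,0.05,0,0,0.22,0.06,0,0,0.25,0.06,0,0,0.25,0.06,0,0])

```text
t: 57.45
ee_pos: [0.3679, -0.3244, 0.2985]
tool_rot: [[-0.036, -0.999, -0.001], [-0.999, 0.036, 0.001], [-0.001, 0.001, -1.0]]
contact_force: [0.4, 0.4, -0.2]
width: 0.0508
gripper_force: 0.0
```

Run:
```python
from h import *
b=shot('scene');save(b,'s13.png',(250,120,490,300),3);x=cv2.imread('pics/s13.png');a=cv2.imread('pics/s9.png')
ga,gx=[cv2.cvtColor(i,cv2.COLOR_BGR2GRAY) for i in (a,x)]
for n,(x0,y0,x1,y1) in dict(A=(205,390,265,470),B=(125,435,185,510)).items():
    r=cv2.matchTemplate(gx[y0-20:y1+20,x0-20:x1+20],ga[y0:y1,x0:x1],cv2.TM_CCOEFF_NORMED);print(n,cv2.minMaxLoc(r))
```

```text
A (0.12755537033081055, 0.6821675896644592, (40, 4), (20, 20))
B (-0.20890167355537415, 0.5956165790557861, (13, 40), (20, 19))
```

```bash
python3 -c "
from plant import robot
print(robot.finish_job())"
```

```text
the job is handed in; nothing more can be done
None
```

Job handed in at about 57 s: both handles found are fitted and turned shut on the middle and left spindles, the pump got four full strokes with the release tap shut, and the tap is open again; the hand-in gave no verdict, so this rests on force readings and camera checks.

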